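# Trim the bench calibrator with its edge thumbwheel

### The arm

A 7-joint arm with a two-finger parallel gripper is mounted at the origin on the work surface. World frame = base frame: x ahead of the robot, y to its left, z up, the work surface at z = 0. Lengths are in m, angles in degrees, forces in N, time in s.
With the tool pointing down it reaches from about 0.425 to 0.875 m from the base axis. Payload 9.9 kg.
Tool frame: the origin (TCP) lies at the very end of the fingers, on their centre line; the grasp point (between the pads) lies 19 mm behind it; y points along the fingers, z is the direction in which the jaws open and shut, and the axes are right-handed (so a half turn about y gives the same grasp; the last joint's range is limited). The gripper opens to 85 mm and grips with 20 to 120 N. Pads are 22 mm wide; open, the fingers measure 114 mm over their backs; the gripper's body (76 mm by 85 mm) begins 54 mm behind the grasp point. The pads swing forward as they close: fully open they stand 13 mm farther back than shut.
Start: joints at [-68.4, 32.985, 1.427, 82.34, -0.859, 64.687, -3.237], TCP at [0.3, 0.605, 0.231] pointing down, gripper open.
Joint ranges: [-157.87, 157.87], [-19.46, 123.44], [-87.15, 90], [11.01, 140.99], [-62.26, 242.26], [9.8, 113.94], [-161.44, 161.44]. Speed limits (degrees/s): [127.2, 127.2, 172.46, 172.46, 180, 180, 180].

### API

Orientations are given as a 3x3 rotation matrix whose columns are the frame's x, y, z axes.
In Python, from bench import arm gives the robot as it stands.
- The arm moves only by the shell command python3 -m creep 'ROWS' [OPENING] [FORCE]. ROWS is JSON, a list of rows, each a list of 4 numbers: the shift along the world's x, y, z in m, then the turn about the world's z in rad. A call has 1 to 12 rows; each row shifts and turns the pose as measured when the row begins; what a row does not reach is not made up. A row lasts 1/8 s, in which the tool goes at most 62.5 mm and 10.7 degrees, less where a joint would pass 70% of its speed; a pose out of reach is approached as far as the arm can. A call with a gripper value outside its range is refused whole. OPENING is the opening, from 0 (shut) to 1 (fully open), set as the call begins (- or left out, the last holds). The fingers move at their own pace and stop on an object; FORCE is the grip in N (left out, the last holds). Time passes only in rows, so rows that do not move let the fingers close. It gives the time, the measured TCP pose, the force and the opening at its end, in the units of the state.
- arm.state(): the state, without advancing time (a new reading comes with each control period).
- arm.snapshot(name): name is "scene" or "side" or "wrist"; returns a dict with "pixels" (420x560x3 uint8, red, green, blue), "mtx" (3x3 intrinsics, pixels), "xyz" and "rotation" of the camera in the world. Camera axes: x right, y down, z forward; pixel columns grow to the right and rows downward; lengths in m; the calibration is good to about 2 mm. The wrist camera is an equidistant fisheye: a pixel r from the principal point sees the ray r / f radians off the axis. A picture is of the moment at which its call begins. There is no depth.
- arm.close_job(): hands the job in, once; it reports no verdict.
The state is a dict: "time_s": time; "joint_pos": joint angles; "qd": joint speeds; "joint_torque": joint torques, N m; "tcp_pos": TCP position; "tcp_rot": TCP orientation; "ft_force": force on the tool from outside, world axes, zero at the start; "torque": the same for the moment, N m; "finger_gap": finger opening in m.
Only numpy, scipy, OpenCV 4.12 (cv2) and the standard library are available. Lean on these libraries where they do the work, as an engineer would, in place of code of your own. Each camera call takes 0.05 s, during which the arm holds its last target. There are 200 camera calls.

### The job

On the bench calibrator, slide the blue dust cover all the way open, then roll the orange edge thumbwheel with a fingertip, pressing gently (never harder than about 25 N), until the magenta pointer of its meter stands exactly in line with the green flag. Take the finger off, slide the cover fully shut over the wheel again and let go, leaving the things around the calibrator as they are.

Things in the scene. Friction and masses are not known exactly. Their poses are not given: they have to be found in the camera images.
- console: Bench calibrator, fixed: light-grey box 200 (x) x 300 (y) x 60 mm, flat dark-grey top 60 mm above the bench. Origin: centre of its underside; z up; at yaw 0 x points away from the robot, y to its left. In the top towards +x lies the meter: black bezel 68 x 140 mm, 10 mm high, centred at x 45, y 0, with clear window, white scale, ticks every 5 mm. Terminals 8 mm high along y = -125 mm.
- slot (a point): Point on the console's flat top (60 mm above the bench) at the middle of the thumbwheel's slot; x -40, y -35 mm in the console's frame; axes as the console's. The orange ribbed wheel, 44 mm diameter, 10 mm wide, axis along the console's x, shows only its upper rim here and cannot be pinched. Rim's highest line: 2.5 to 6.5 mm above this point, different each time, not measured: feel for it.
- rim_low (a point): Point 2.5 mm above slot: the lowest that the wheel's rim top can be (it may be 4 mm higher). The wheel is rigid to press and stiff to turn, about 3.5 N at the rim: a light touch slips, a press of 6 to 12 N turns it; over 25 N harms it. It stays where it is left. Its top rolled towards the console's +y moves the pointer to +y, 0.73 mm per mm of rim, likewise to -y. One fingertip stroke is too short: several are needed.
- wheel (a joint): Turn of the thumbwheel (rad), 0 at the start, range +-2.9; grows as the wheel's top rolls towards the console's +y. The pointer moves 16 mm per rad.
- pointer (a joint): Position of the meter's magenta pointer along the console's y (m), 0 at the middle of the scale, where it starts, range +-0.046. It is geared to the thumbwheel and lies behind the window, so only the wheel moves it.
- pointer_line (a point): The middle of the magenta pointer line (50 mm long along the console's x, 1.6 mm wide, with a 12 x 10 mm block at the end nearer the robot), 3 mm above the console's flat top, at x = 45 mm in the console's frame.
- green_flag: Small green flag fixed on the far (+x) bezel of the meter: block 12 x 8 x 8 mm with a green line 2.4 mm wide pointing over the window to -x. Origin on its line, on the bezel 70 mm above the bench; axes as the console's. It is 20 to 36 mm from the middle of the scale, on either side. The pointer must stand in line with it: same y in the console's frame.
- red_flag: The same flag in red, fixed on the other side of the scale's middle; it is not the target.
- cover (a joint): Travel of the blue dust cover (m): 0 shut over the thumbwheel, 0.070 fully open; it grows as the cover slides along the console's +y. It may start up to 12 mm ajar, needs about 2 N and stays where it is left.
- cover_fin (a point): Centre of the top of the cover's grip fin, 35 mm above the console's flat top; moves with the cover; axes as the console's. The cover is a blue hood 44 (x) x 46 (y) mm, its roof 15 mm above the flat top; on its middle the fin, 12 (x) x 24 (y) mm, 20 mm high, to be pinched from above or pushed. With the cover fully open its near edge is 47 mm from the wheel's middle.
- screwdriver: Bystander: loose screwdriver lying on the bench to the left (+y) of the console, about 200 mm long. Origin on the bench under its middle.
- relay: Bystander: loose black controller module, 50 x 90 x 65 mm, standing on the bench to the right (-y) of the console. Origin: centre of its underside.
- fuse_jar: Bystander: loose amber jar, 48 mm diameter, 60 mm high, on the bench to the right (-y) of the console. Origin: centre of its underside.

How it is judged (in metres and radians):
On the way, in this order (a step that is already met when the one before it is completed fails the run):
1. the cover is slid open (beyond 62 of its 70 mm) (value of joint cover above 0.062 m), for 0.1 s.
2. with the cover open and the finger off the wheel, the pointer stands within 3 mm of the green flag (y of pointer_line in the frame of green_flag between -0.003 and 0.003 m and value of joint cover above 0.055 m and contact force between the fingers and wheel below 0.3 N), for 0.2 s.
At the end, for the whole second after the job is handed in: The pointer is in line with the green flag (within 3 mm), the cover is fully shut (within 4 mm of its stop) and at rest, and the robot has let go (y of pointer_line in the frame of green_flag between -0.003 and 0.003 m and value of joint cover below 0.004 m and velocity of joint cover between -0.005 and 0.005 m/s); the robot touches nothing.
It fails at once if the thumbwheel or the console is pressed harder than 25 N (contact force between the fingers and wheel above 25 N or contact force between the fingers and console above 25 N).
It fails at once if the screwdriver is disturbed (moved more than 15 mm) (distance of screwdriver from where it was at the start of the episode above 0.015 m).
It fails at once if the controller module is disturbed (moved more than 15 mm) (distance of relay from where it was at the start of the episode above 0.015 m).
It fails at once if the fuse jar is disturbed (moved more than 15 mm) (distance of fuse_jar from where it was at the start of the episode above 0.015 m).
It also fails if it takes over 72 s, if anything falls off the work surface, if the arm or the gripper's body presses on something with over 40 N, if the wrist force passes 120 N, or if a joint passes its speed limit or range.

## Working session

There is one attempt and no reset: what is moved stays moved. The work goes in short steps, Python scripts to look and compute and a shell command to move; the robot and the scene stay as the last step left them, time stands still between calls to the robot, and variables do not carry over. Pictures are saved under pics/ and viewed, about 8 in all and at most 12, crops included, and the job is handed in when it is done.

```bash
ls; mkdir -p pics; python3 - <<'E'
from bench import arm
import cv2,numpy as np
s=arm.state(); print({k:np.round(v,3).tolist() for k,v in s.items()})
ims=[]
for n in("scene","side"):
    d=arm.snapshot(n); np.savez(f"pics/{n}0.npz",**d); print(n,np.round(d["mtx"],1).tolist(),np.round(d["xyz"],4),np.round(d["rotation"],4).tolist())
    cv2.imwrite(f"pics/{n}0.png",d["pixels"][:,:,::-1])
E
```

```text
pics
{'time_s': 0.0, 'joint_pos': [-68.399, 33.032, 1.422, 82.385, -0.86, 64.685, -3.237], 'qd': [0.067, -0.031, 0.076, 0.067, 0.098, -0.039, -0.055], 'joint_torque': [-0.001, -76.575, 2.25, -28.596, 0.015, 0.013, -0.0], 'tcp_pos': [0.3, 0.604, 0.23], 'tcp_rot': [[0.896, -0.001, 0.445], [-0.445, -0.001, 0.896], [0.0, -1.0, -0.002]], 'ft_force': [-0.62, -1.148, -0.086], 'torque': [0.04, -0.058, -0.021], 'finger_gap': 0.085}
scene [[486.8, 0.0, 276.5], [0.0, 486.8, 204.9], [0.0, 0.0, 1.0]] [ 1.2925 -0.3606  0.6625] [[0.4748, 0.5267, -0.7051], [0.88, -0.2756, 0.3868], [0.0095, -0.8041, -0.5944]]
side [[386.2, 0.0, 277.1], [0.0, 386.2, 212.5], [0.0, 0.0, 1.0]] [0.4064 0.4991 0.653 ] [[-0.8972, -0.3176, 0.3069], [-0.4416, 0.6346, -0.6342], [0.0067, -0.7045, -0.7096]]
```

View pics/scene0.png

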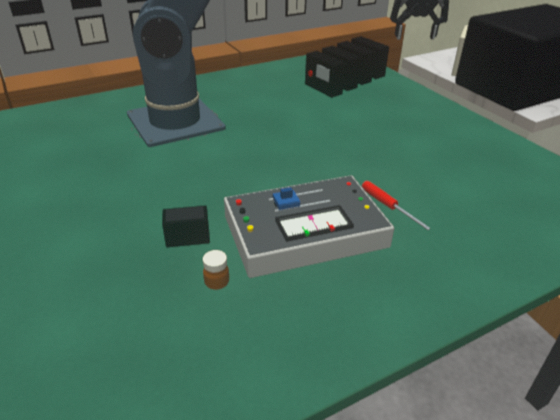

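View pics/side0.png

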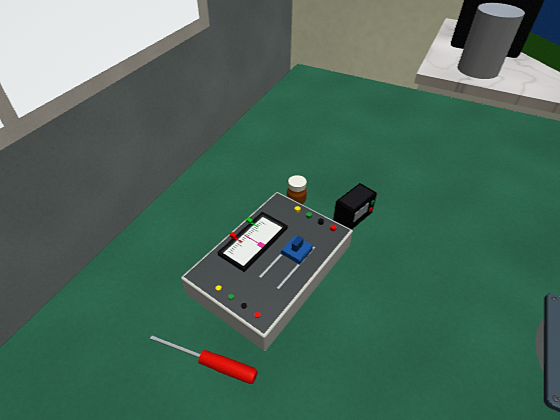

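The scene picture shows the console with top corners near (225,196), (355,180), (388,225) and (247,256). The blue cover is at (287,198), the magenta block at (311,218), the green flag at (306,232) and the red flag at (331,227). In the side picture the top corners are near (352,230), (278,194), (183,278) and (265,337), with the fin at (297,243), green at (250,220) and red at (234,236). The relay and jar are on the -y side and the screwdriver on the +y side.

```bash
cat > h.py <<'E'
import numpy as np,cv2
from scipy.optimize import least_squares
def load(f): return dict(np.load(f))
def proj(d,P):
    p=(np.atleast_2d(P)-d["xyz"])@d["rotation"]; q=p@d["mtx"].T; return q[:,:2]/q[:,2:]
def ray(d,uv,z):
    r=d["rotation"]@np.linalg.inv(d["mtx"])@[*uv,1]; return d["xyz"]+r*(z-d["xyz"][2])/r[2]
def R(a): return np.array([[np.cos(a),-np.sin(a),0],[np.sin(a),np.cos(a),0],[0,0,1]])
def W(p,c): return np.atleast_2d(c)@R(p[2]).T+[p[0],p[1],0]
def C(p,w): return (np.atleast_2d(w)-[p[0],p[1],0])@R(p[2])
HUE={"green":(50,70),"magenta":(145,165),"blue":(105,125),"red":(-5,5),"orange":(8,18)}
def blobs(d,col,mn=4,sat=150,val=90):
    h=cv2.cvtColor(d["pixels"],cv2.COLOR_RGB2HSV).astype(int); lo,hi=HUE[col]; hh=h[...,0]
    m=(((hh>=lo)&(hh<=hi))|((hh-180>=lo)&(hh-180<=hi)))&(h[...,1]>sat)&(h[...,2]>val)
    n,l,s,c=cv2.connectedComponentsWithStats(m.astype(np.uint8)); return [(np.round(c[i],1).tolist(),s[i].tolist()) for i in range(1,n) if s[i,4]>=mn]
E
python3 - <<'E'
from h import *
S,D=load("pics/scene0.npz"),load("pics/side0.npz")
cs=np.array([[-.1,-.15,.06],[-.1,.15,.06],[.1,.15,.06],[.1,-.15,.06]])
us=[[225,196],[355,180],[388,225],[247,256]]; ud=[[352,230],[265,337],[183,278],[278,194]]
for u,d in((us,S),(ud,D)): print(np.round([ray(d,x,.06) for x in u],3).tolist())
f=lambda p:np.r_[(proj(S,W(p,cs))-us).ravel(),(proj(D,W(p,cs))-ud).ravel()]
r=least_squares(f,[.6,0,0],loss="soft_l1");p=r.x;print(p,np.degrees(p[2]),np.round(f(p),1));np.save("pose.npy",p)
for n,d,(x0,y0,x1,y1) in(("scene",S,(150,150,440,300)),("side",D,(140,160,390,400))):
    for c in("green","magenta","blue","red"):
        for b in blobs(d,c):
            if x0<b[0][0]<x1 and y0<b[0][1]<y1: print(n,c,b, np.round(C(p,ray(d,b[0],{"magenta":.064,"blue":.08}.get(c,.07)))[0],4))
    print("fin proj t=0",proj(d,W(p,[-.04,-.035,.095])))
    k=3; v=cv2.resize(d["pixels"],None,fx=k,fy=k,interpolation=cv2.INTER_CUBIC)[:,:,::-1].copy()
    bez=np.array([[.011,-.07,.07],[.079,-.07,.07],[.079,.07,.07],[.011,.07,.07]])
    for q in(cs,bez): cv2.polylines(v,[np.int32((proj(d,W(p,q))+.5)*k)],True,(255,255,0),1)
    cv2.imwrite(f"pics/{n}0z.png",v[y0*k:y1*k,x0*k:x1*k][:600,:800])
a=cv2.imread("pics/scene0z.png");b=cv2.imread("pics/side0z.png")
E
```

```text
[[0.499, -0.051, 0.06], [0.577, 0.232, 0.06], [0.739, 0.195, 0.06], [0.691, -0.091, 0.06]]
[[0.501, -0.054, 0.06], [0.554, 0.236, 0.06], [0.743, 0.2, 0.06], [0.687, -0.085, 0.06]]
[ 0.62194554  0.0737758  -0.18819294] -10.78266126490055 [-2.4 -0.3 -3.6 -6.2  5.9  1.5 -0.5  0.7  2.7  0.8 -0.1  2.4 -3.1 -0.1
 -0.5 -2.6]
scene green ([360.0, 198.5], [359, 198, 3, 2, 6]) [0.0066 0.1198 0.07  ]
scene green ([245.8, 218.5], [244, 217, 5, 4, 18]) [ 0.0029 -0.1257  0.07  ]
scene green ([306.4, 232.6], [305, 230, 5, 6, 20]) [ 0.0785 -0.0264  0.07  ]
scene magenta ([310.3, 217.0], [309, 216, 4, 3, 9]) [0.0282 0.0009 0.064 ]
scene blue ([285.6, 189.8], [281, 188, 10, 4, 22]) [-0.055  -0.0239  0.08  ]
scene blue ([285.3, 199.2], [273, 191, 26, 16, 191]) [-0.0232 -0.0351  0.08  ]
scene red ([379.1, 193.9], [362, 181, 36, 28, 358]) [0.0031 0.1659 0.07  ]
scene red ([348.5, 183.2], [347, 182, 4, 3, 10]) [-0.053   0.1205  0.07  ]
scene red ([238.1, 201.5], [236, 199, 5, 6, 24]) [-0.0568 -0.1264  0.07  ]
scene red ([331.6, 227.7], [330, 225, 5, 6, 21]) [0.0788 0.0253 0.07  ]
fin proj t=0 [[282.916819
[... 269 characters left out ...]
.1], [228, 294, 6, 5, 25]) [-0.0056  0.1269  0.07  ]
side magenta ([246.5, 236.0], [245, 235, 4, 3, 4]) [ 0.0662 -0.0007  0.064 ]
side magenta ([260.4, 244.1], [257, 242, 8, 5, 23]) [ 0.0305 -0.0011  0.064 ]
side blue ([297.3, 247.8], [281, 236, 32, 25, 379]) [-0.0403 -0.0264  0.08  ]
side red ([370.5, 208.9], [369, 207, 4, 5, 12]) [-0.0994 -0.2178  0.07  ]
side red ([333.0, 227.1], [330, 225, 7, 6, 29]) [-0.0628 -0.123   0.07  ]
side red ([234.2, 236.0], [230, 232, 12, 10, 41]) [0.0822 0.0181 0.07  ]
side red ([257.0, 314.5], [254, 312, 7, 6, 30]) [-0.065   0.1269  0.07  ]
side red ([228.0, 366.4], [199, 350, 58, 34, 932]) [-0.0855  0.2221  0.07  ]
fin proj t=0 [[300.08248428 239.90800674]]
```

View pics/side0z.png

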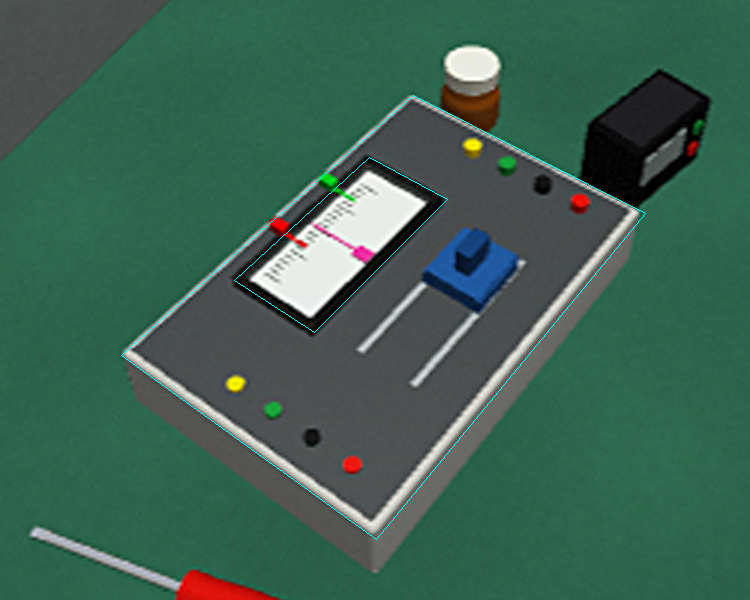

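The console pose is consistent in both cameras: centre (0.622, 0.074), yaw -10.8°. The green flag is on the -y side, at about -0.03. I move over the cover with the jaw axis along console x, then look with the wrist camera.

```bash
python3 -c "
from h import *
p=np.load('pose.npy');print(W(p,[[-.04,-.035,.095],[-.04,-.028,.095],[-.04,-.035,.06]]),R(p[2])[:2,1])"
python3 -m creep '[[0.0277,-0.055,0,-0.13],[0.0277,-0.055,0,-0.13],[0.0277,-0.055,0,-0.13],[0.0277,-0.055,0,-0.13],[0.0277,-0.055,0,-0.13],[0.0277,-0.055,0,-0.13],[0.0277,-0.055,0,-0.13],[0.0277,-0.055,0,-0.13],[0.0277,-0.055,0,-0.13],[0.0277,-0.055,0,-0.13]]' 0.5 20
```

```text
[[0.57610384 0.04687713 0.095     ]
 [0.57741343 0.05375354 0.095     ]
 [0.57610384 0.04687713 0.06      ]] [0.18708405 0.98234391]
time_s: 1.35
tcp_pos: [0.5745, 0.0477, 0.2274]
tcp_rot: [[-0.219, -0.004, 0.976], [-0.976, 0.004, -0.219], [-0.003, -1.0, -0.004]]
ft_force: [0.9, 0.7, 0.6]
finger_gap: 0.0429
```

```bash
cat >> h.py <<'E'
def fproj(d,P):
    p=(np.atleast_2d(P)-d["xyz"])@d["rotation"]; r=np.linalg.norm(p[:,:2],axis=1,keepdims=True); th=np.arctan2(r,p[:,2:])
    return p[:,:2]/r*th*d["mtx"][0,0]+d["mtx"][:2,2]
def fray(d,uv,z):
    v=(np.array(uv)-d["mtx"][:2,2])/d["mtx"][0,0]; t=np.linalg.norm(v); r=d["rotation"]@np.r_[v/t*np.sin(t),np.cos(t)]
    return d["xyz"]+r*(z-d["xyz"][2])/r[2]
E
python3 - <<'E'
from h import *
from bench import arm
d=arm.snapshot("wrist");np.savez("pics/w1.npz",**d);p=np.load("pose.npy");print(np.round(d["mtx"],1).tolist(),d["xyz"],np.round(d["rotation"],3).tolist())
for c in("green","magenta","blue","red"):
    for b in blobs(d,c,8):
        z={"magenta":.064,"blue":.085}.get(c,.07); q=C(p,fray(d,b[0],z))[0]
        if abs(q[0])<.12 and abs(q[1])<.17: print(c,b,np.round(q,4))
v=d["pixels"][:,:,::-1].copy()
cs=np.array([[-.1,-.15,.06],[-.1,.15,.06],[.1,.15,.06],[.1,-.15,.06]]); bez=np.array([[.011,-.07,.07],[.079,-.07,.07],[.079,.07,.07],[.011,.07,.07]])
fin=np.array([[-.046,-.047,.095],[-.034,-.047,.095],[-.034,-.023,.095],[-.046,-.023,.095]])
v=cv2.resize(v,None,fx=1.4,fy=1.4)
for q in(cs,bez,fin): cv2.polylines(v,[np.int32((fproj(d,W(p,q))+.5)*1.4)],True,(255,255,0),1)
cv2.imwrite("pics/w1.png",v)
E
```

```text
[[325.2, 0.0, 282.4], [0.0, 325.2, 207.9], [0.0, 0.0, 1.0]] [0.59310039 0.1264448  0.37003554] [[0.976, -0.207, -0.073], [-0.219, -0.927, -0.306], [-0.005, 0.314, -0.949]]
green ([319.4, 22.9], [316, 19, 8, 8, 52]) [-0.0037  0.1223  0.07  ]
green ([408.9, 182.9], [400, 180, 16, 8, 91]) [ 0.084  -0.0306  0.07  ]
green ([322.4, 269.5], [319, 265, 8, 10, 65]) [-0.003  -0.1226  0.07  ]
blue ([282.9, 161.9], [269, 161, 26, 3, 30]) [-0.0409 -0.0049  0.085 ]
blue ([298.8, 161.2], [296, 161, 7, 2, 8]) [-0.0267 -0.0047  0.085 ]
blue ([288.2, 190.7], [280, 173, 17, 34, 431]) [-0.0369 -0.0316  0.085 ]
red ([254.7, 24.8], [250, 21, 10, 9, 72]) [-0.0622  0.1221  0.07  ]
red ([411.0, 130.5], [402, 127, 17, 8, 105]) [0.0835 0.0218 0.07  ]
red ([267.1, 271.4], [262, 266, 11, 12, 107]) [-0.0614 -0.1228  0.07  ]
```

View pics/w1.png

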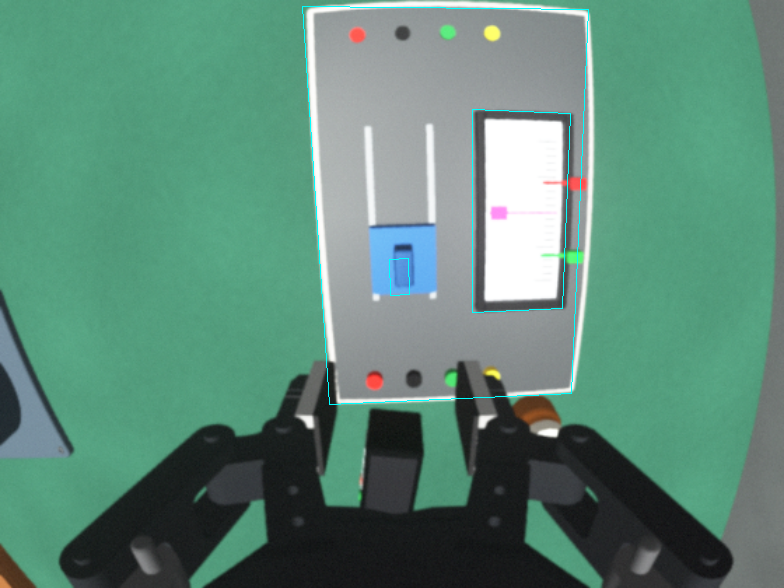

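The wrist view confirms the pose overlay. The cover is about 6 mm ajar, the green flag is at console y of about -0.030, and the red flag is at +0.022. I close the fingers, go down on the -y side of the fin and push it along +y.

```bash
python3 -m creep '[[-0.0046,-0.0332,-0.01,0.016],[0,0,-0.02,0.016],[0,0,-0.03,0],[0,0,-0.03,0],[0,0,-0.03,0],[0,0,-0.02,0],[0,0,0,0]]' 0 20
python3 - <<'E'
from h import *
from bench import arm
p=np.load("pose.npy");s=arm.state();print(C(p,s["tcp_pos"]),np.degrees(np.arctan2(s["tcp_rot"][1][2],s["tcp_rot"][0][2])),s["finger_gap"])
E
```

```text
time_s: 2.28
tcp_pos: [0.5715, 0.0009, 0.0824]
tcp_rot: [[-0.206, -0.003, 0.979], [-0.979, -0.004, -0.206], [0.004, -1.0, -0.002]]
ft_force: [0.2, 0.3, -0.0]
finger_gap: -0.0001
[[-0.03593362 -0.08097967  0.08244116]] -11.867444192017734 -0.00011814097411744429
```

```bash
cat > st.py <<'E'
from h import *
from bench import arm
p=np.load("pose.npy");s=arm.state();print(round(s["time_s"],2),np.round(C(p,s["tcp_pos"])[0]*1e3,1),"F console",np.round(R(p[2]).T@s["ft_force"],1))
E
python3 -m creep '[[-0.002,0.0105,0,0.019],[0.0019,0.0098,0,0],[0.0019,0.0098,0,0],[0.0019,0.0098,0,0],[0.0019,0.0098,0,0],[0.0019,0.0098,0,0],[0.0019,0.0098,0,0],[0,0,0,0]]'; python3 st.py
```

```text
time_s: 3.28
tcp_pos: [0.5825, 0.0763, 0.085]
tcp_rot: [[-0.184, 0.0, 0.983], [-0.983, -0.003, -0.184], [0.003, -1.0, 0.001]]
ft_force: [0.2, -0.0, 0.4]
finger_gap: -0.0002
3.27 [-39.2  -4.9  85. ] F console [0.2 0.  0.4]
```

```bash
python3 -m creep '[[0.0012,0.0059,-0.003,0],[0.0012,0.0059,0,0],[0.0006,0.0029,0,0],[0,0,0,0]]'; python3 st.py;  python3 -m creep '[[0.0004,0.002,0,0],[0.0004,0.002,0,0],[0.0002,0.001,0,0]]'; python3 st.py
```

```text
time_s: 3.78
tcp_pos: [0.5858, 0.0912, 0.0819]
tcp_rot: [[-0.185, 0.001, 0.983], [-0.983, -0.004, -0.185], [0.004, -1.0, 0.001]]
ft_force: [0.3, 0.6, 0.1]
finger_gap: -0.0003
3.77 [-38.7  10.4  81.9] F console [0.2 0.6 0.1]
time_s: 4.15
tcp_pos: [0.5861, 0.0926, 0.082]
tcp_rot: [[-0.188, -0.001, 0.982], [-0.982, -0.008, -0.188], [0.008, -1.0, 0.001]]
ft_force: [-0.7, -3.2, 0.7]
finger_gap: -0.0002
4.15 [-38.8  11.8  82. ] F console [-0.1 -3.3  0.7]
```

```bash
python3 -m creep '[[-0.004,-0.02,0.005,0],[-0.004,-0.02,0.015,0],[-0.004,-0.02,0.02,0],[-0.004,-0.018,0.01,0],[0,0,0,0],[0,0,0,0]]'; python3 st.py; python3 - <<'E'
from h import *
from bench import arm
d=arm.snapshot("wrist");np.savez("pics/w2.npz",**d);p=np.load("pose.npy")
v=d["pixels"][:,:,::-1].copy();v=cv2.resize(v,None,fx=1.4,fy=1.4)
f=lambda x,y,z:fproj(d,W(p,[x,y,z]))
for x0,x1,y0,y1,z in((-.045,-.035,-.045,-.025,.064),(-.062,-.018,.012,.058,.075),(.011,.079,-.07,.07,.07)): cv2.polylines(v,[np.int32((fproj(d,W(p,np.array([[x0,y0,z],[x1,y0,z],[x1,y1,z],[x0,y1,z]])))+.5)*1.4)],True,(255,255,0),1)
cv2.imwrite("pics/w2.png",v)
E
```

```text
time_s: 4.9
tcp_pos: [0.5695, 0.0083, 0.1373]
tcp_rot: [[-0.19, 0.003, 0.982], [-0.982, -0.006, -0.19], [0.005, -1.0, 0.004]]
ft_force: [0.4, 0.3, -0.4]
finger_gap: -0.0004
4.9 [-39.2 -74.2 137.3] F console [ 0.4  0.4 -0.4]
```

View pics/w2.png

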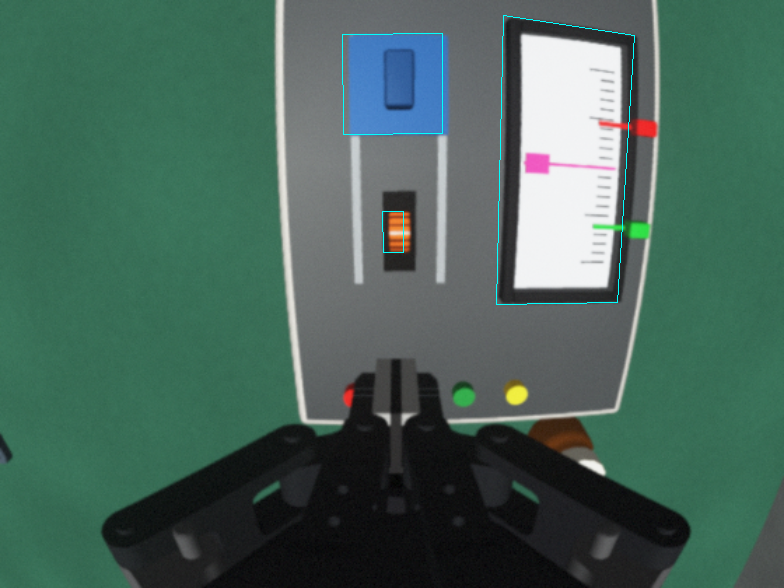

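The cover is fully open: the 70 mm overlay matches it. The wheel shows at (399,232), about 2.5 mm further +x than predicted. The pointer line is at row 167 and the green flag line at row 227.

```bash
cat >> h.py <<'E'
def meas(d,p):
    h=cv2.cvtColor(d["pixels"],cv2.COLOR_RGB2HSV).astype(int); out={}
    for n,(lo,hi),z,xr in(("ptr",(140,170),.063,(.028,.075)),("green",(50,70),.0705,(.04,.072)),("red",(-6,6),.0705,(.04,.072))):
        hh=np.where(h[...,0]>174,h[...,0]-180,h[...,0]) if lo<0 else h[...,0]
        v,u=np.nonzero((hh>=lo)&(hh<=hi)&(h[...,1]>60)&(h[...,2]>110))
        q=np.array([C(p,fray(d,(a,b),z))[0] for a,b in zip(u,v)]) if len(u) else np.zeros((0,3))
        w=h[v,u,1].astype(float) if len(u) else np.zeros(0)
        k=(q[:,0]>xr[0])&(q[:,0]<xr[1])&(abs(q[:,1])<.06) if len(q) else []
        q,w=q[k],w[k]
        out[n]=(round(1e3*np.average(q[:,1],weights=w),2),round(1e3*q[:,0].min()),round(1e3*q[:,0].max()),len(q)) if len(q) else None
    return out
E
python3 - <<'E'
from h import *
p=np.load("pose.npy")
for f in("w1","w2"): print(meas(load(f"pics/{f}.npz"),p))
print(np.round(C(p,fray(load("pics/w2.npz"),(285,165.7),.064))*1e3,1))
E
python3 -m creep '[[0.0053,0.023,-0.02,0],[0.0052,0.0229,-0.02,0],[0,0,-0.01,0],[0,0,0,0],[0,0,-0.006,0],[0,0,0,0],[0,0,0,0]]'; python3 st.py
```

```text
{'ptr': (np.float64(-0.44), 29, 36, 64), 'green': (np.float64(-28.99), 60, 72, 22), 'red': (np.float64(21.71), 59, 72, 17)}
{'ptr': (np.float64(-0.17), 28, 73, 260), 'green': (np.float64(-29.33), 60, 72, 61), 'red': (np.float64(21.98), 59, 72, 70)}
[[-37.  -35.2  64. ]]
time_s: 5.82
tcp_pos: [0.5795, 0.0598, 0.0751]
tcp_rot: [[-0.186, -0.001, 0.982], [-0.982, -0.007, -0.186], [0.007, -1.0, 0.0]]
ft_force: [0.1, -0.7, -0.2]
finger_gap: -0.0
5.83 [-39.1 -21.6  75.1] F console [ 0.2 -0.6 -0.2]
```

The pointer must go -29.0 mm, which is about 40 mm of rim. Now I feel for the rim.

```bash
python3 -m creep '[[0.001,-0.0053,-0.003,0],[0,0,-0.001,0],[0,0,-0.001,0],[0,0,0,0]]'; python3 st.py;  python3 -m creep '[[0,0,-0.001,0],[0,0,-0.001,0]]'; python3 st.py;python3 -m creep '[[0,0,-0.001,0]]'; python3 st.py
```

```text
time_s: 6.32
tcp_pos: [0.5811, 0.0533, 0.0706]
tcp_rot: [[-0.188, 0.001, 0.982], [-0.982, -0.006, -0.188], [0.006, -1.0, 0.002]]
ft_force: [-0.5, -0.4, 0.8]
finger_gap: -0.0001
6.33 [-36.3 -27.7  70.6] F console [-0.4 -0.5  0.8]
time_s: 6.58
tcp_pos: [0.5811, 0.0536, 0.0686]
tcp_rot: [[-0.187, 0.001, 0.982], [-0.982, -0.006, -0.187], [0.006, -1.0, 0.002]]
ft_force: [0.7, 0.3, 0.1]
finger_gap: -0.0002
6.58 [-36.3 -27.5  68.6] F console [0.6 0.4 0.1]
time_s: 6.7
tcp_pos: [0.5811, 0.0536, 0.0675]
tcp_rot: [[-0.187, 0.001, 0.982], [-0.982, -0.006, -0.187], [0.006, -1.0, 0.002]]
ft_force: [-0.9, 0.3, 0.9]
finger_gap: -0.0002
6.7 [-36.4 -27.4  67.5] F console [-1.   0.1  0.9]
```

```bash
for i in 1 2; do python3 -m creep '[[0,0,-0.0008,0]]' >/dev/null; python3 st.py; done; python3 -m creep '[[0,0,-0.0006,0]]' >/dev/null; python3 st.py
```

```text
6.83 [-36.4 -27.4  66.6] F console [-0.7  0.2  0.8]
6.95 [-36.4 -27.4  65.7] F console [-0.4 -0.8  0.3]
7.08 [-36.4 -27.4  65.1] F console [-0.  -0.4 -0.2]
```

```bash
python3 -m creep '[[0,0,-0.0005,0]]' >/dev/null; python3 st.py; python3 -m creep '[[0,0,-0.0005,0]]' >/dev/null; python3 st.py
```

```text
7.2 [-36.4 -27.4  64.5] F console [-0.1  0.3  0.1]
7.33 [-36.4 -27.4  64. ] F console [ 0.2 -0.5 -0.3]
```

```bash
python3 -m creep '[[0,0,-0.0005,0]]' >/dev/null; python3 st.py; python3 -m creep '[[0,0,-0.0005,0]]' >/dev/null; python3 st.py
```

```text
7.45 [-36.3 -27.3  63.6] F console [-2.3 -0.6  3.9]
7.58 [-36.3 -27.4  63.4] F console [-1.8 -0.7  8.8]
```

```bash
python3 -m creep '[[-0.0004,-0.002,-0.0003,0]]' >/dev/null; python3 st.py; python3 -m creep '[[-0.0006,-0.0029,-0.0003,0]]' >/dev/null; python3 st.py; python3 -m creep '[[-0.0006,-0.0029,-0.0003,0]]' >/dev/null; python3 st.py
```

```text
7.7 [-36.3 -28.3  63.6] F console [-1.3  3.8  5.6]
7.83 [-36.1 -30.1  63.7] F console [1.  2.5 3.3]
7.95 [-35.9 -32.5  63.7] F console [-0.3  3.1  3.2]
```

```bash
python3 -m creep '[[-0.0006,-0.0029,-0.0006,0]]' >/dev/null; python3 st.py; python3 -m creep '[[-0.0006,-0.0029,-0.0005,0]]' >/dev/null; python3 st.py; python3 -m creep '[[-0.0006,-0.0029,-0.0005,0]]' >/dev/null; python3 st.py; python3 -c "
from h import *
from bench import arm
d=arm.snapshot('wrist');print(meas(d,np.load('pose.npy')))"
```

```text
8.07 [-35.7 -34.9  63.5] F console [-1.7  4.  11. ]
8.2 [-35.7 -37.3  63.5] F console [-2.5  4.5  9.7]
8.32 [-35.7 -39.7  63.5] F console [-3.   4.1  9.1]
{'ptr': (np.float64(-6.04), 28, 73, 484), 'green': (np.float64(-29.25), 59, 72, 99), 'red': (np.float64(21.97), 58, 72, 116)}
```

```bash
python3 -m creep '[[-0.0008,-0.0029,-0.0005,0],[-0.0008,-0.0029,-0.0005,0]]' >/dev/null; python3 st.py; python3 -m creep '[[0,0,0.004,0],[0,0,0.002,0],[0,0,0,0]]' >/dev/null; python3 st.py; python3 -c "
from h import *
from bench import arm
d=arm.snapshot('wrist');print(meas(d,np.load('pose.npy')))"
```

```text
8.62 [-35.7 -45.2  63.4] F console [-0.6  3.4  4.5]
9.0 [-36.1 -46.8  69.3] F console [0.  0.3 0.5]
{'ptr': (np.float64(-9.91), 28, 73, 493), 'green': (np.float64(-29.33), 59, 72, 100), 'red': (np.float64(21.88), 59, 72, 108)}
```

```bash
python3 -m creep '[[0.0015,0.011,0,0],[0.002,0.0108,0,0],[0,0,-0.002,0],[0,0,-0.002,0],[0,0,0,0]]' >/dev/null; python3 st.py; python3 -m creep '[[0,0,-0.0008,0],[0,0,-0.0005,0]]' >/dev/null; python3 st.py
```

```text
9.68 [-37.3 -22.3  64.4] F console [ 0.6 -0.2 -0. ]
9.93 [-37.2 -22.8  63.1] F console [-1.1  1.3  2.3]
```

```bash
python3 -m creep '[[-0.0004,-0.0025,0.0001,0]]' >/dev/null; python3 st.py; python3 -m creep '[[-0.0006,-0.0029,-0.0005,0]]' >/dev/null; python3 st.py; python3 -m creep '[[-0.0006,-0.0029,-0.0005,0]]' >/dev/null; python3 st.py; python3 -m creep '[[-0.0006,-0.0029,-0.0005,0]]' >/dev/null; python3 st.py
```

```text
10.05 [-37.  -24.7  63.4] F console [-0.3  3.1  3. ]
10.18 [-36.7 -26.9  63.4] F console [-2.1  4.3  9.1]
10.3 [-36.7 -29.   63.5] F console [-3.1  4.4  8.8]
10.43 [-36.8 -31.3  63.6] F console [-2.2  2.9  5.6]
```

```bash
python3 -m creep '[[-0.0006,-0.0029,-0.0005,0]]' >/dev/null; python3 st.py; python3 -m creep '[[-0.0006,-0.0029,-0.0005,0],[-0.0006,-0.0029,-0.0005,0]]' >/dev/null; python3 st.py; python3 -c "
from h import *
from bench import arm
d=arm.snapshot('wrist');print(meas(d,np.load('pose.npy')))"
```

```text
10.55 [-36.7 -33.7  63.6] F console [-1.6  3.9  4.6]
10.8 [-36.7 -38.5  63.6] F console [-1.8  3.5  5. ]
{'ptr': (np.float64(-19.36), 28, 73, 455), 'green': (np.float64(-29.28), 59, 72, 92), 'red': (np.float64(21.95), 59, 72, 118)}
```

```bash
python3 -m creep '[[-0.0006,-0.0029,-0.0006,0],[-0.0006,-0.0029,-0.0005,0]]' >/dev/null; python3 st.py; python3 -m creep '[[0,0,0.004,0],[0,0,0.002,0],[0,0,0,0]]' >/dev/null; python3 st.py; python3 -c "
from h import *
from bench import arm
d=arm.snapshot('wrist');print(meas(d,np.load('pose.npy')))"; python3 -m creep '[[0.0015,0.009,0,0],[0.0015,0.0088,0,0],[0,0,-0.002,0],[0,0,-0.002,0],[0,0,0,0]]' >/dev/null; python3 st.py
```

```text
11.1 [-36.7 -43.5  63.5] F console [-0.3  2.6  4.9]
11.47 [-36.7 -45.   69.9] F console [ 0.4 -0.1  0.1]
{'ptr': (np.float64(-22.98), 28, 73, 445), 'green': (np.float64(-29.37), 59, 72, 103), 'red': (np.float64(21.88), 58, 72, 107)}
12.15 [-37.5 -25.   65. ] F console [-0.1 -0.7  0.3]
```

Remaining: 6.4 mm of pointer, about 8.7 mm of rim.

```bash
python3 -m creep '[[0,0,-0.0008,0],[-0.0003,-0.0015,-0.0006,0]]' >/dev/null; python3 st.py; python3 -m creep '[[-0.0004,-0.002,-0.0003,0]]' >/dev/null; python3 st.py; python3 -m creep '[[-0.0006,-0.0029,-0.0005,0]]' >/dev/null; python3 st.py; python3 -m creep '[[-0.0006,-0.0029,-0.0005,0]]' >/dev/null; python3 st.py;  python3 -c "
from h import *
from bench import arm
d=arm.snapshot('wrist');print(meas(d,np.load('pose.npy')))"
```

```text
12.4 [-37.4 -26.7  63.6] F console [-0.4  2.8  3.5]
12.53 [-37.1 -28.1  63.7] F console [-0.   3.   5.4]
12.65 [-37.  -30.3  63.6] F console [-3.5  3.7  8.5]
12.78 [-37.1 -32.6  63.6] F console [-1.6  3.6  7.5]
{'ptr': (np.float64(-26.25), 28, 74, 435), 'green': (np.float64(-29.27), 59, 72, 91), 'red': (np.float64(21.97), 58, 72, 105)}
```

```bash
python3 -m creep '[[-0.0006,-0.0029,-0.0005,0],[0,0,-0.0002,0]]' >/dev/null; python3 st.py;  python3 -c "
from h import *
from bench import arm
d=arm.snapshot('wrist');print(meas(d,np.load('pose.npy')))"
```

```text
13.07 [-37.1 -35.7  63.7] F console [-0.6 -0.5  3.9]
{'ptr': (np.float64(-28.61), 28, 73, 452), 'green': (np.float64(-29.24), 59, 72, 91), 'red': (np.float64(21.96), 58, 72, 108)}
```

```bash
python3 -m creep '[[0,0,0.005,0],[0,0,0.015,0],[0,0,0.02,0],[0,0,0.01,0],[0,0,0,0],[0,0,0,0]]' >/dev/null; python3 st.py;  python3 -c "
from h import *
from bench import arm
d=arm.snapshot('wrist');print(meas(d,np.load('pose.npy')));cv2.imwrite('pics/w3.png',d['pixels'][:,:,::-1])"
```

```text
13.88 [-37.1 -37.  116.7] F console [-1.  -1.1  0.1]
{'ptr': (np.float64(-28.62), 28, 73, 287), 'green': (np.float64(-29.51), 59, 72, 77), 'red': (np.float64(21.93), 59, 72, 74)}
```

View pics/w3.png

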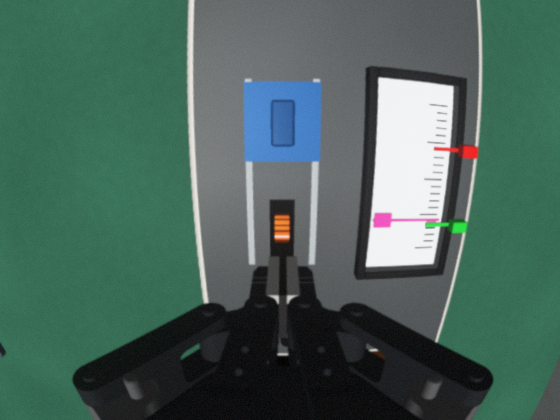

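Before the fall-back of re-checking from another angle, the numbers: flag and pointer differ by 0.6 to 0.9 mm, with green readings consistent across views (-29.0 to -29.5). The apparent 5-pixel gap in the picture (rows 220 and 225) is parallax. Next I go over the fin to its +y side.

```bash
python3 -m creep '[[0.0041,0.0214,0,0],[0.0041,0.0214,0,0],[0.0041,0.0214,0,0],[0.0041,0.0214,0,0],[0.0041,0.0214,0,0],[0,0,0,0],[0,0,0,0]]' >/dev/null; python3 st.py
```

```text
14.8 [-38.7  82.2 114.7] F console [ 0.2 -1.2 -0.8]
```

```bash
python3 -m creep '[[0,0,-0.012,0],[0.001,0,-0.012,0],[0,0,-0.006,0],[0,0,0,0]]' >/dev/null; python3 st.py; python3 -m creep '[[-0.0019,-0.0098,0,0],[-0.0019,-0.0098,0,0],[-0.0019,-0.0098,0,0],[-0.0019,-0.0098,0,0],[-0.0019,-0.0098,0,0],[-0.0019,-0.0098,0,0],[-0.0015,-0.0078,0,0],[0,0,0,0]]' >/dev/null; python3 st.py
```

```text
15.3 [-37.5  79.5  82.1] F console [ 0.7 -0.1  0.5]
16.3 [-37.2   6.4  83.1] F console [0.2 0.  0.4]
```

```bash
python3 -m creep '[[-0.0011,-0.0059,-0.001,0],[-0.0008,-0.0039,0,0],[-0.0006,-0.0029,0,0],[0,0,0,0]]' >/dev/null; python3 st.py; python3 -m creep '[[-0.0004,-0.002,0,0],[-0.0004,-0.002,0,0]]' >/dev/null; python3 st.py; python3 -m creep '[[-0.0004,-0.002,0,0]]' >/dev/null; python3 st.py
```

```text
16.8 [-37.1  -6.6  82.1] F console [-0.  -0.2 -0.3]
17.05 [-37.1 -10.4  82.1] F console [0.4 1.8 0.3]
17.18 [-37.1 -12.4  82.1] F console [-0.8  3.2  0.3]
```

```bash
python3 -m creep '[[-0.0003,-0.0015,0,0]]' >/dev/null; python3 st.py; python3 -m creep '[[-0.0002,-0.001,0,0],[-0.0002,-0.001,0,0]]' >/dev/null; python3 st.py
```

```text
17.3 [-37.1 -12.6  82.2] F console [-0.1  8.6 -1.2]
17.55 [-37.2 -12.4  82.2] F console [ 0.1  4.5 -1.4]
```

The cover is at its stop: the force rose to 8.6 N with no more motion. I back off, rise and check.

```bash
python3 -m creep '[[0.0019,0.0098,0,0],[0.001,0.005,0.01,0],[0,0,0.03,0],[0,0,0.03,0],[0,0,0.03,0],[-0.004,-0.022,0.01,0],[-0.004,-0.022,0,0],[-0.004,-0.022,0,0],[-0.003,-0.014,0,0],[0,0,0,0],[0,0,0,0]]' >/dev/null; python3 st.py;  python3 - <<'E'
from h import *
from bench import arm
p=np.load('pose.npy');d=arm.snapshot('wrist');print(meas(d,p), d["xyz"],C(p,d["xyz"]));v=cv2.resize(d['pixels'],None,fx=1.4,fy=1.4)[:,:,::-1].copy()
x0,x1,y0,y1,z=-.0595,-.0155,-.058,-.012,.075
cv2.polylines(v,[np.int32((fproj(d,W(p,np.array([[x0,y0,z],[x1,y0,z],[x1,y1,z],[x0,y1,z]])))+.5)*1.4)],True,(255,255,0),1)
cv2.imwrite('pics/w4.png',v)
for n,box in(("scene",(290,210,345,240)),("side",(225,205,275,255))):
    d=arm.snapshot(n)
    for c in("magenta","green","red","blue"):
        print(n,c,[(b[0],np.round(C(p,ray(d,b[0],{"magenta":.064,"blue":.085}.get(c,.074)))[0]*1e3,1).tolist(),b[1][4]) for b in blobs(d,c) if (box[0]<b[0][0]<box[2] and box[1]<b[0][1]<box[3]) or c=="blue"])
E
```

```text
18.93 [-39.7 -87.9 194.7] F console [-0.4  0.4  0.2]
{'ptr': (np.float64(-28.62), 28, 60, 104), 'green': (np.float64(-29.28), 59, 72, 28), 'red': (np.float64(22.14), 59, 71, 41)} [0.58071121 0.07319649 0.33801103] [[-0.0403979  -0.00828337  0.33801103]]
scene magenta [([297.0, 219.5], [28.1, -27.3, 64.0], 10)]
scene green [([306.4, 232.6], [83.0, -28.2, 74.0], 20)]
scene red [([331.4, 227.6], [82.9, 22.9, 74.0], 20)]
scene blue [([283.2, 190.2], [-48.3, -31.5, 85.0], 24), ([282.9, 199.6], [-16.7, -42.5, 85.0], 198)]
side magenta [([269.0, 235.5], [30.8, -29.4, 64.0], 25)]
side green [([250.7, 221.1], [79.7, -30.8, 74.0], 30)]
side red [([234.1, 236.0], [79.8, 20.7, 74.0], 43)]
side blue [([557.0, 43.2], [-248.3, -1413.8, 85.0], 5), ([299.0, 246.0], [-42.6, -28.5, 85.0], 375)]
```

View pics/w4.png

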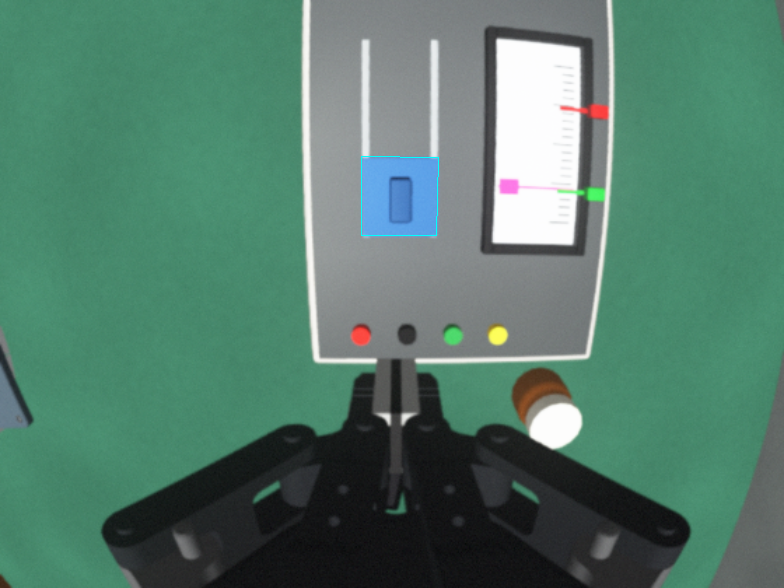

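The overlay at 0 mm travel lies exactly on the shut cover. The pointer (row 187) meets the flag line (row 191): 0.7 mm apart in the wrist view, 0.9 in scene and 1.4 in side. The arm is clear, so I hand in.

```bash
python3 -c "
from bench import arm
print(arm.close_job())"
```

```text
the job is handed in; nothing more can be done
None
```

The job is done and handed in at about 19 s of the 72 s allowed; the hand-in gave no verdict.

**What I did:** With closed fingers I pushed the cover open to its stop. The overlay for 70 mm of travel matched it. I felt the wheel's rim about 3.7 mm above the flat top and rolled it towards -y in three strokes. The normal force was mostly 3 to 10 N, and the highest reading was 11 N. Some of the early part of the first stroke slipped. I then lifted the finger off, pushed the cover back to its stop and moved the arm clear.

**Last checks:**
- **Pointer:** it stands 0.7 mm from the green flag in the wrist view, 0.9 mm in the scene view and 1.4 mm in the side view. It is slightly short of the flag in all three, so it is not perfectly in line but is inside the 3 mm limit. I did not nudge it further.
- **Cover:** it looked fully shut in the wrist picture, and it stopped against a force of 8.6 N.
- **Robot:** the arm was clear above the console, touching nothing.
- **Bystanders:** I never went near them, but I did not measure their positions again at the end.

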